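# Fence the wheel and close the toggle clamp on it

## Robot

A 6-joint arm with a two-finger parallel gripper is mounted at the origin on a cart in front of the work surface, level with it; the furniture and walls round the work are solid. World frame = base frame: x ahead of the robot, y to its left, z up, the work surface at z = 0. Lengths are in mm, angles in rad, forces in N, time in s.
With the tool pointing down it reaches from about 275 to 1000 mm from the base axis. Payload 8.4 kg.
Tool frame: the origin (TCP) lies at the very end of the fingers, on their centre line; the grasp point (between the pads) lies behind it (r.grip_point_offset is the x of the grasp point in the tool frame, in mm); x points along the fingers, z is the direction in which the jaws open and shut, and the axes are right-handed (so a half turn about x gives the same grasp; the last joint's range is limited). The gripper opens to 85 mm and grips with 20 to 120 N. Pads are 22 mm wide; open, the fingers measure 114 mm over their backs; the gripper's body (76 mm by 85 mm) begins 54 mm behind the grasp point. The pads swing forward as they close: fully open they stand 13 mm farther back than shut.
Start: joints at [1.193, 0.353, 1.633, -0, 1.155, -0.002], TCP at [229.384, 581.387, 231.281] pointing down, gripper open.
Joint ranges: [-2.63, 2.63], [-0.92, 2.1], [0.06, 2.66], [-1.3, 4.44], [0, 2.69], [-3.02, 3.02]. Speed limits (rad/s): [2.22, 2.22, 2.79, 3.14, 3.14, 3.14].

## Interface

Orientations are given as [roll, pitch, yaw] about the fixed x, y, z axes, in that order (R = Rz(yaw) Ry(pitch) Rx(roll)).
In Python, from rig import r, vision, order gives the robot as it stands. The module is installed in compiled form; this text tells all that it offers.
- The arm moves only by the tool step_arm, never from a script. Its argument "rows" is a list of rows, each a list of 7 numbers: the shift along the world's x, y, z in mm, then the turn, a rotation vector about the world's x, y, z in rad, then the finger opening in mm, from 0 to 85.4. A call has exactly 8 rows; each row is the pose to reach, as a shift and turn from the pose measured when the call began; what a row does not reach only later rows make up. A row lasts 1/8 s, in which the tool goes at most 62.5 mm and 10.7 degrees, less where a joint would pass 70% of its speed; a pose out of reach is approached as far as the arm can. A call with a gripper value outside its range is refused whole. The fingers move at their own pace and stop on an object; "force" is the grip in N (left out, the last holds). Time passes only in rows, so rows that repeat a pose let the fingers close, or fill a call up. It gives the time, the measured TCP pose, the force and the opening at its end, in the units of the state.
- r.sense(): the state, without advancing time (a new reading comes with each control period).
- vision.grab_frame(name): name is "scene" or "top"; returns (picture, depth): 420x560x3 uint8, red, green, blue; 420x560 float32, mm along the optical axis (not along the pixel's ray), 0 where there is no reading.
- vision.camera_info(name): a dict with "K" (3x3 intrinsics, pixels), "origin" and "attitude" of the camera in the world. Camera axes: x right, y down, z forward; pixel columns grow to the right and rows downward; lengths in mm; the calibration is good to about 2 mm. A picture is of the moment at which its call begins. camera_info takes no time and is no camera call.
- order.sign_off(): hands the job in, once; it reports no verdict.
The state is a dict: "clock": time; "qpos": joint angles; "qvel": joint speeds; "joint_efforts": joint torques, N m; "eef_pos": TCP position; "tcp_rot": TCP orientation; "contact_force": force on the tool from outside, world axes, zero at the start; "wrist_torque": the same for the moment, N m; "opening": opening from 0.0 (shut) to 1.0 (fully open).
Only numpy, scipy, OpenCV 4.12 (cv2) and the standard library are available. Lean on these libraries where they do the work, as an engineer would, in place of code of your own. Each camera call takes 0.05 s, during which the arm holds its last target.

## Task

One of the two toggle-clamp jigs still stands open, with its caster wheel lying a little off the metal side fence. With the fingertips, push that wheel gently sideways until it rests against the fence, keeping it within about a centimetre of the wooden end stop, and only then press the red handle gently all the way down so that the clamp's foot holds the wheel, and withdraw. Pick nothing up, do not touch the other, already closed jig, and leave the things lying around where they are.

Things in the scene. Friction and masses are not known exactly. Their poses are not given: they have to be found in the camera images.
- toggle_jig: the jig that stands open, fixed. Wooden base 85 mm wide (x), y from -61 to +139 mm, top 24 mm above the bench. Origin on the bench under the clamp's pivots, on the long centre line, z up. Its +y end points roughly to the robot, +x to the robot's left, the red handle to -y. A steel bracket (x +-10, y -41 to +5, up to z 67 mm) carries the clamp.
- toggle_jig_nest (a point): where the wheel belongs in the open jig: the centre of its underside once it touches fence and end stop, right under the closed clamp's foot; at x -1, y +88, z 24 mm in the jig's frame. End stop: wooden block across the base, inner face y +122, top z 54 mm. Side fence: aluminium bar, y +50 to +120, inner face x -35, top z 38 mm.
- toggle_jig_arm: clamping arm of the open jig: steel bar 10 mm wide, 100 mm long, with an 18 mm black rubber foot at its end. Linked to the handle: at the start it stands up about 1.1 rad from level (foot then about 115 mm above the bench, at y about +55 mm), it comes down with the handle and lies 0.17 rad from level on the wheel. Turns about an x axis through y -1, z 48 mm of the jig's frame; its own origin means nothing.
- toggle_jig_handle (a joint): red handle of the open jig, rad: 0 = lying down along the jig's -y, clamp closed and locked; larger = raised (starts at 0.95 to 1.05). Turns about an x axis through y -19, z 58 mm of the jig's frame. Stays where it is left; goes down with a few newtons at the grip; the link passes dead centre at about 0.04 and a firm stop lies at 0.
- toggle_jig_grip (a point): middle of the open jig's red handle, on its axis; grip 20 mm thick, 86 mm long, pointing almost straight away from the pivot, its end 120 mm from the pivot. With the handle down this point lies at x 0, y -96, z 72 mm in the jig's frame.
- wheel: the caster wheel in the open jig: black disc 68 mm across and 15 mm thick (17 mm at the hub), about 120 g, loose, lying flat on the jig's base. Origin: centre of its underside. It starts 12 to 20 mm to the +x side of the jig's centre line (its rim then overhangs the base's edge by a few mm), at y = 83 to 87 mm, close to the end stop.
- done_jig: the other jig, of the same shape and frame, closed on its wheel; not to be touched
- done_jig_handle (a joint): angle of the other jig's red handle, rad: 0 = down, closed. It must stay down.
- done_wheel: the wheel clamped in the other jig, same size; origin at the centre of its underside
- spare_wheel: spare black caster wheel, 68 mm across, 17 mm thick, lying on the bench behind the jigs; origin at the centre of its underside
- screwdriver: green-handled screwdriver, 28 x 215 x 28 mm, lying to the left of the jigs; origin at the centre of its underside
- hex_key: steel hex key, 33 x 88 x 7 mm, lying beside the screwdriver; origin at the centre of its underside
Mind the look-alikes: they are no part of the job. Leave any green look-alike of the wheel alone.

How it is judged:
By the outcome, as a careful person would: the job done as asked, in the order asked, and still so for the second after the job is handed in, with the robot touching nothing.
It also fails if it takes over 45 s, if anything falls off the work surface, if the arm or the gripper's body presses on something with over 40 N, if the wrist force passes 120 N, or if a joint passes its speed limit or range.

## Working session

There is one attempt and no reset: what is moved stays moved. The work goes in short steps, Python scripts to look and compute and a tool call to move; the robot and the scene stay as the last step left them, time stands still between calls to the robot, and variables do not carry over. Pictures are saved under pics/ and viewed, and the job is handed in when it is done.

Besides the shell and the picture viewer there is one more tool, called by a JSON object that holds its "name" and its "arguments", one argument or row to a line. step_arm: Moves the arm, as the interface text tells. Its arguments: {"type":"object","properties":{"rows":{"type":"array"},"force":{"type":"number"}},"required":["rows"]}

```bash
mkdir -p pics; ls; cat > h.py <<'E'
import numpy as np, cv2
from rig import r, vision, order
def cam(n):
    i=vision.camera_info(n); return i
def Rm(i):
    a=np.array(i["attitude"],float)
    if a.shape==(3,3): return a
    if a.size==3:
        from scipy.spatial.transform import Rotation as R
        return R.from_euler('xyz',a).as_matrix()
    raise Exception(a)
def px2w(n,u,v,d):
    i=cam(n);K=np.array(i["K"]);
    p=np.array([(u-K[0,2])/K[0,0]*d,(v-K[1,2])/K[1,1]*d,d])
    return Rm(i)@p+np.array(i["origin"])
def pxz(n,u,v,z):
    i=cam(n);K=np.array(i["K"]);
    p=Rm(i)@np.array([(u-K[0,2])/K[0,0],(v-K[1,2])/K[1,1],1]);o=np.array(i["origin"])
    return o+p*(z-o[2])/p[2]
def w2px(n,P):
    i=cam(n);K=np.array(i["K"]);q=Rm(i).T@(np.array(P)-np.array(i["origin"]))
    q=K@q; return q[:2]/q[2]
def save(n,tag):
    p,d=vision.grab_frame(n); cv2.imwrite(f"pics/{tag}.png",p[:,:,::-1]); np.save(f"pics/{tag}.npy",d); return p,d
E
python3 - <<'E'
from h import *
for n in("scene","top"):
    print(vision.camera_info(n)); save(n,n+"0")
print(r.sense(), r.grip_point_offset)
E
```

```text
pics
{'K': array([[457.26422331,   0.        , 280.36266992],
       [  0.        , 457.26422331, 204.32689316],
       [  0.        ,   0.        ,   1.        ]]), 'origin': array([ -30.67193873, -705.19772461,  615.70859637]), 'attitude': array([-2.04598197,  0.02511626, -0.69961323])}
{'K': array([[386.84817356,   0.        , 277.92688778],
       [  0.        , 386.84817356, 206.21673579],
       [  0.        ,   0.        ,   1.        ]]), 'origin': array([435.46299337,  92.03596033, 902.63657066]), 'attitude': array([-2.94377119,  0.00366516, -1.5561785 ])}
{'clock': 0.1, 'qpos': array([ 1.19264569e+00,  3.53615063e-01,  1.63405502e+00,  2.36102317e-05,
        1.15522930e+00, -2.40463572e-03]), 'qvel': array([ 6.58174433e-04, -1.92553994e-03, -1.15258518e-03, -6.52726442e-05,
       -7.95725433e-04,  6.48692441e-04]), 'joint_efforts': array([-1.60643649e-03, -6.06356907e+01, -3.42821038e+01, -5.18112427e-05,
        3.76194963e-03,  3.00217221e-05]), 'eef_pos': array([229.18860963, 580.99191407, 230.61620431]), 'tcp_rot': array([ 3.12266874,  1.56948942, -1.9654758 ]), 'contact_force': array([-0.63415804, -0.29814436, -0.12645551]), 'wrist_torque': array([ 0.04293174,  0.02926725, -0.01934141]), 'opening': 1.002555593636456} -18.700000000000003
```

View pics/scene0.png

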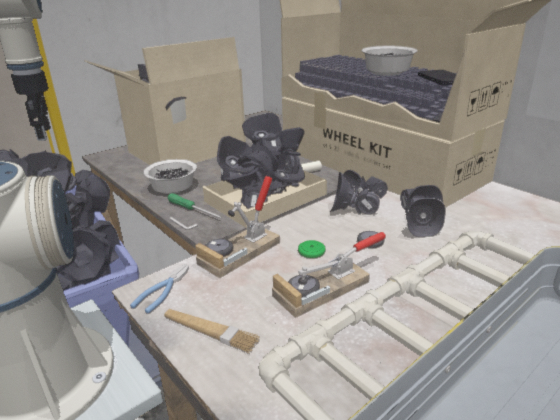

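View pics/top0.png

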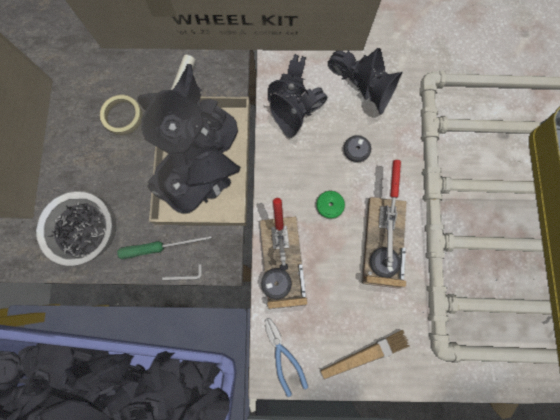

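The scene picture shows the open jig at about (240,245), its red handle raised at (263,192). The closed jig is at (320,285) with its handle down at (370,241). In the top picture the open jig is at (282,262) and its wheel at (276,284). Wheel candidates in the top picture:
- Open jig's wheel (276,284): this one.
- Clamped wheel (384,262): no.
- Spare wheel (357,148): no.
- Green wheel (330,204): no.

```bash
python3 - <<'E'
from h import *
p=cv2.imread("pics/top0.png")[185:320,240:330]
cv2.imwrite("pics/topc.png",cv2.resize(p,None,fx=4.4,fy=4.4,interpolation=cv2.INTER_CUBIC))
p=cv2.imread("pics/scene0.png")[165:285,180:300]
cv2.imwrite("pics/scenec.png",cv2.resize(p,None,fx=5,fy=5,interpolation=cv2.INTER_CUBIC))
E
```

```text
(no output)
```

View pics/topc.png

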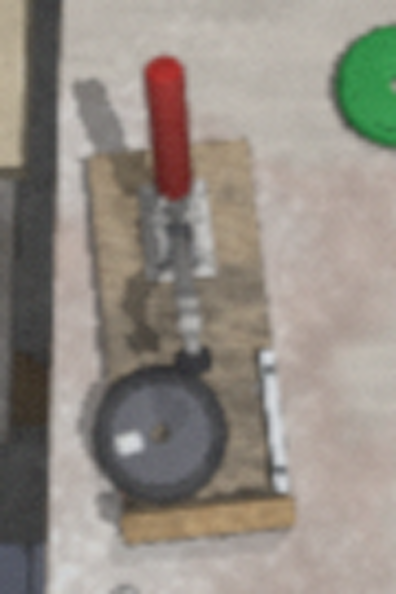

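View pics/scenec.png

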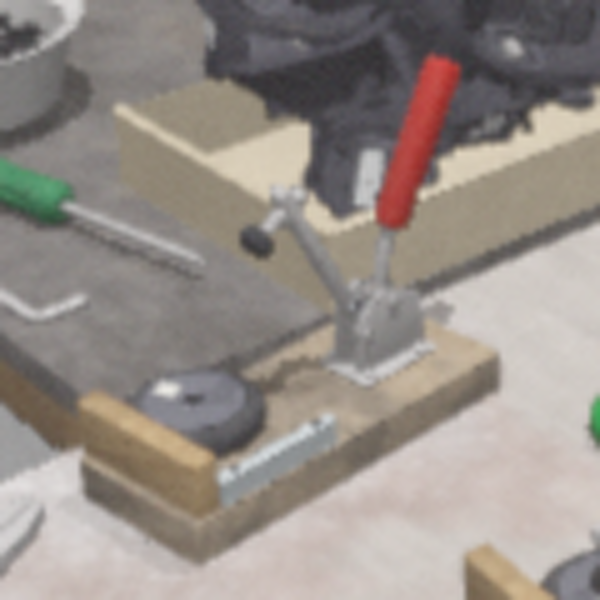

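```bash
python3 - <<'E'
from h import *
f=lambda x,y,z:np.round(pxz("top",x/4.4+240-.5+.5/4.4,y/4.4+185-.5+.5/4.4,z),1)
for nm,x,y,z in [("farL",92,157,24),("farR",248,141,24),("stopinL",122,508,54),("stopinR",293,494,54),("stopoutL",124,543,54),("stopoutR",294,528,54),("fence far in",261,352,38),("fence near in",276,490,38),("wheel hub",160,432,41),("wheelL",95,430,39),("wheelR",226,432,39),("wheelT",160,366,39),("wheelB",160,502,39)]:
    print(nm,f(x,y,z))
d=np.load("pics/top0.npy")
for u,v in [(276,283),(270,290),(290,250),(285,302),(277.5,200),(283,266)]:
    u=int(u);v=int(v); print(u,v,np.round(px2w("top",u,v,d[v,u]),1))
E
```

```text
farL [577.9 137.4  24. ]
farR [587.6  55.9  24. ]
stopinL [401.  117.2  54. ]
stopinR [408.8  34.3  54. ]
stopoutL [384.5 115.9  54. ]
stopoutR [392.8  33.8  54. ]
fence far in [477.6  49.3  38. ]
fence near in [410.1  41.7  38. ]
wheel hub [437.4  99.5  41. ]
wheelL [437.9 131.9  39. ]
wheelR [437.9  66.7  39. ]
wheelT [469.9 100.   39. ]
wheelB [403.5  99.   39. ]
276 283 [437.   99.6  25.9]
270 290 [421.8 112.3  39.9]
290 250 [511.1  68.9  20.6]
285 302 [397.6  79.5  55.1]
277 200 [595.1  98.9 167.4]
283 266 [470.1  85.3 126.3]
```

```bash
cat >> h.py <<'E'
from scipy.spatial.transform import Rotation as Ro
PH=np.deg2rad(96.1); O=np.array([525,89.5,0]); ex=np.array([np.cos(PH),np.sin(PH),0]); ey=np.array([-np.sin(PH),np.cos(PH),0]); ez=np.array([0,0,1.])
J=np.stack([ex,ey,ez],1)
j2w=lambda p:O+J@np.array(p,float)
w2j=lambda p:J.T@(np.array(p)-O)
def st():
    s=r.sense(); return s,s["eef_pos"],Ro.from_euler('xyz',s["tcp_rot"])
def tgt(xdir,zdir): # jig-frame dirs
    x=J@np.array(xdir,float); x/=np.linalg.norm(x); z=J@np.array(zdir,float); z-=x*(x@z); z/=np.linalg.norm(z)
    return Ro.from_matrix(np.stack([x,np.cross(z,x),z],1))
E
python3 - <<'E'
from h import *
s,p,R=st(); print(R.as_matrix().round(3)); print(w2j(p).round(1))
for t in (0,30):
  a=np.deg2rad(t)
  for sg in (1,-1):
    T=tgt([-np.sin(a),0,-np.cos(a)],[0,sg,0]); print(t,sg,(T*R.inv()).as_rotvec().round(3))
print("start above", j2w([95,86,60]).round(0)-p.round(1), j2w([75,86,28]).round(1), j2w([42,86,28]).round(1))
d=np.load("pics/top0.npy")
for u,v in [(230,284),(200,284),(190,300),(240,260),(255,300),(255,260)]: print(px2w("top",u,v,d[v,u]).round(0))
E
```

```text
[[-0.001 -0.93   0.367]
 [-0.001  0.367  0.93 ]
 [-1.     0.    -0.001]]
[520.1 241.9 230.6]
0 1 [1.000e-03 1.000e-03 2.053e+00]
0 -1 [ 1.000e-03 -1.000e-03 -1.089e+00]
30 1 [-0.378  0.499  1.998]
30 -1 [-0.437 -0.334 -1.062]
start above [ 199.8 -406.  -170.6] [431.5 154.9  28. ] [435.  122.1  28. ]
[433. 205.   1.]
[432. 274.  -1.]
[ 362.  473. -798.]
[488. 184.  -1.]
[398. 147.  -2.]
[489. 149.   1.]
```

{"name": "step_arm", "arguments": {
  "rows": [
    [25,-50,-10,-0.054,-0.042,-0.133,20],
    [50,-101,-20,-0.109,-0.083,-0.265,20],
    [75,-152,-30,-0.164,-0.125,-0.398,20],
    [100,-203,-40,-0.218,-0.167,-0.531,20],
    [125,-254,-50,-0.273,-0.209,-0.664,20],
    [150,-305,-60,-0.328,-0.25,-0.797,20],
    [175,-356,-70,-0.382,-0.292,-0.929,20],
    [200,-400,-80,-0.437,-0.334,-1.062,20]
  ]
}}

```text
clock: 1.1
eef_pos: [429.6, 179.2, 150.3]
tcp_rot: [-1.569, 1.045, -1.467]
contact_force: [0.8, 0.8, 0.5]
opening: 0.234
```

```bash
python3 - <<'E'
from h import *
s,p,R=st(); print(p.round(1),w2j(p).round(1),s["qpos"].round(2),(J.T@R.as_matrix()).round(3))
a=np.deg2rad(30);T=tgt([-np.sin(a),0,-np.cos(a)],[0,-1,0]); print((T*R.inv()).as_rotvec().round(3))
print("d to x75", (j2w([78,86,28])-p).round(1))
save("top","top1");save("scene","scene1")
a=cv2.imread("pics/top1.png")[185:320,200:330];b=cv2.imread("pics/scene1.png")[150:285,160:300]
cv2.imwrite("pics/c1.png",np.hstack([cv2.resize(a,(390,405),interpolation=2),cv2.resize(b,(405,405),interpolation=2)]))
E
```

```text
[429.6 179.2 150.3] [ 99.3  85.4 150.3] [ 0.7   0.38  1.92 -0.46  1.19  0.85] [[-0.502  0.865 -0.004]
 [ 0.001 -0.004 -1.   ]
 [-0.865 -0.502  0.001]]
[0.002 0.001 0.004]
d to x75 [   1.6  -21.2 -122.3]
```

View pics/c1.png

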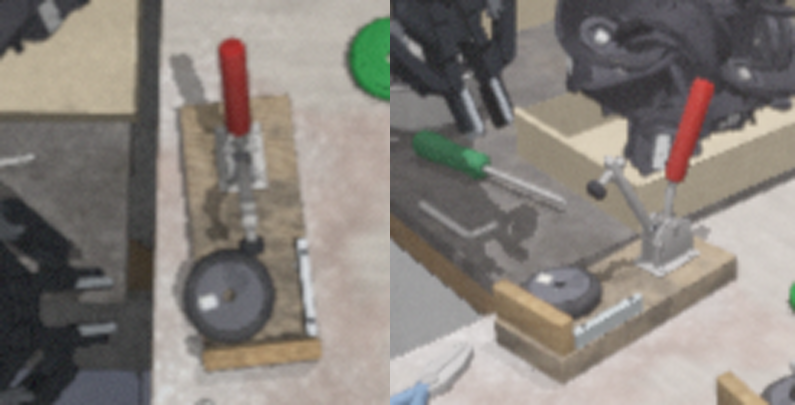

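{"name": "step_arm", "arguments": {
  "rows": [
    [0,-3,-20,0,0,0,20],
    [0,-6,-40,0,0,0,20],
    [1,-9,-60,0,0,0,20],
    [1,-12,-80,0,0,0,20],
    [1,-15,-95,0,0,0,20],
    [2,-18,-108,0,0,0,20],
    [2,-20,-117,0,0,0,20],
    [2,-21,-121,0,0,0,20]
  ]
}}

```text
clock: 2.2
eef_pos: [431.8, 156.4, 27.9]
tcp_rot: [-1.575, 1.043, -1.474]
contact_force: [-0.3, 0.8, -0.1]
opening: 0.234
```

```bash
python3 - <<'E'
from h import *
s,p,R=st(); print(p.round(1),w2j(p).round(1),s["contact_force"].round(1),s["opening"])
save("top","top2");save("scene","scene2")
a=cv2.imread("pics/top2.png")[235:320,220:330];b=cv2.imread("pics/scene2.png")[200:285,180:280]
cv2.imwrite("pics/c2.png",np.hstack([cv2.resize(a,(440,340),interpolation=2),cv2.resize(b,(360,340),interpolation=2)]))
E
```

```text
[431.8 156.4  27.9] [76.4 85.6 27.9] [-0.3  0.8 -0.1] 0.2342102267372493
```

View pics/c2.png

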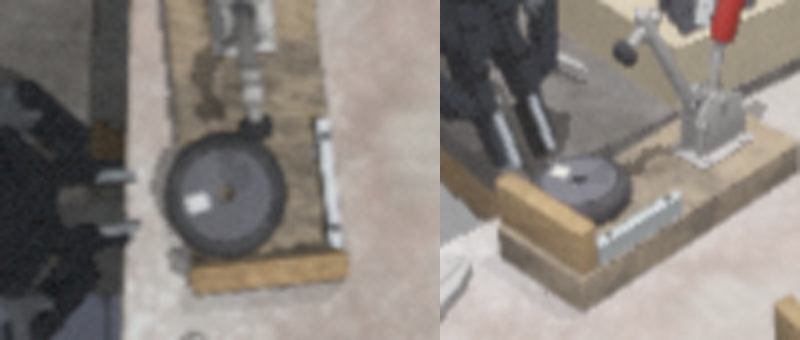

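```bash
python3 - <<'E'
from h import *
s,p,R=st(); M=R.as_matrix()
for dx in (0,-20,-40):
  for dz in (-13,0,13): print(dx,dz,w2px("top",p+M@[dx,0,dz]).round(1))
a=cv2.imread("pics/top2.png")[255:315,230:310]
cv2.imwrite("pics/c3.png",cv2.resize(a,(800,600),interpolation=2))
E
```

```text
0 -13 [250.7 291. ]
0 0 [250.3 285. ]
0 13 [249.9 279.1]
-20 -13 [245.5 291.5]
-20 0 [245.1 285.4]
-20 13 [244.7 279.4]
-40 -13 [240.1 292.1]
-40 0 [239.7 285.9]
-40 13 [239.3 279.7]
```

View pics/c3.png

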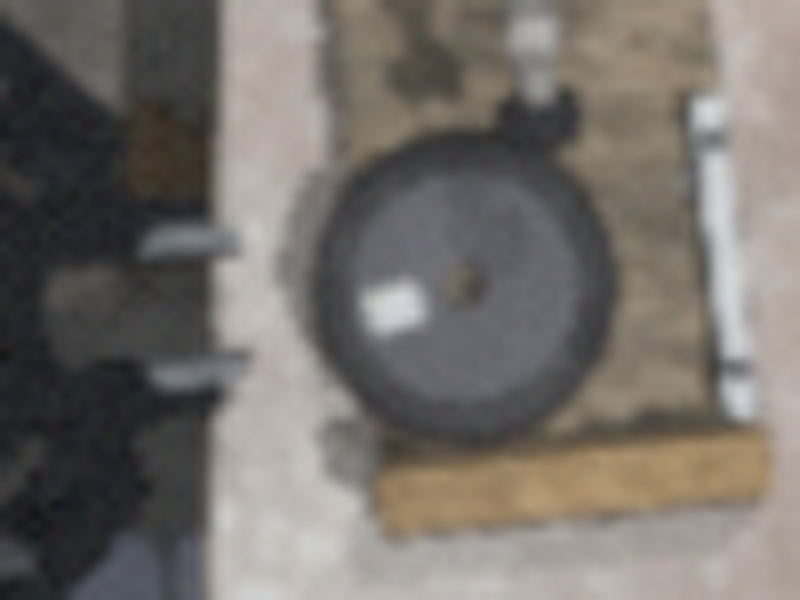

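{"name": "step_arm", "arguments": {
  "rows": [
    [0.5,-5,0,0,0,0,20],
    [1,-10,0,0,0,0,20],
    [1.5,-14,0,0,0,0,20],
    [1.9,-18,0,0,0,0,20],
    [2.2,-21,0,0,0,0,20],
    [2.5,-24,0,0,0,0,20],
    [2.9,-27,0,0,0,0,20],
    [3.1,-29,0,0,0,0,20]
  ]
}}

```text
clock: 3.3
eef_pos: [434.9, 127.3, 28.1]
tcp_rot: [-1.575, 1.043, -1.474]
contact_force: [0.3, 1.0, 0.6]
opening: 0.236
```

```bash
cat > look.py <<'E'
import sys
from h import *
t=sys.argv[1]
s,p,R=st(); print(p.round(1),w2j(p).round(1),s["contact_force"].round(1),round(s["opening"],3))
save("top",t+"t");save("scene",t+"s")
a=cv2.imread(f"pics/{t}t.png")[245:315,240:310];b=cv2.imread(f"pics/{t}s.png")[210:280,190:250]
cv2.imwrite(f"pics/{t}c.png",np.hstack([cv2.resize(a,(420,420),interpolation=2),cv2.resize(b,(360,420),interpolation=2)]))
E
python3 look.py p1
```

```text
[434.9 127.3  28.1] [47.1 85.5 28.1] [0.3 1.  0.6] 0.236
```

View pics/p1c.png

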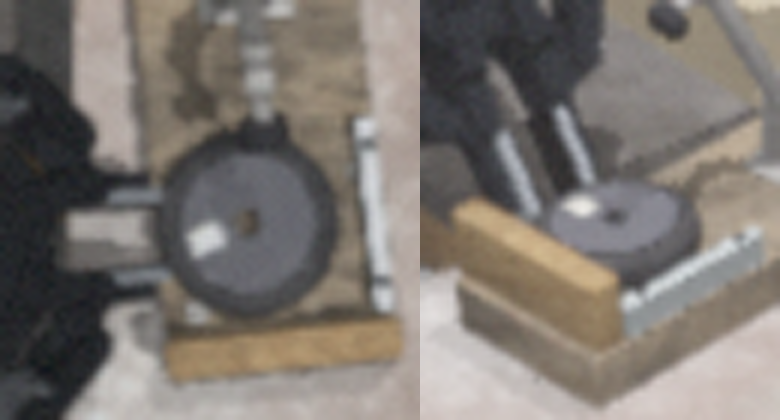

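{"name": "step_arm", "arguments": {
  "rows": [
    [0.1,-1,0,0,0,0,20],
    [0.2,-2,0,0,0,0,20],
    [0.3,-3,0,0,0,0,20],
    [0.4,-4,0,0,0,0,20],
    [0.5,-5,0,0,0,0,20],
    [0.6,-6,0,0,0,0,20],
    [0.7,-6.5,0,0,0,0,20],
    [0.7,-7,0,0,0,0,20]
  ]
}}

```text
clock: 4.4
eef_pos: [435.6, 120.1, 28.1]
tcp_rot: [-1.575, 1.043, -1.474]
contact_force: [0.3, -0.1, 0.7]
opening: 0.234
```

```bash
python3 look.py p2
```

```text
[435.6 120.1  28.1] [40.  85.6 28.1] [ 0.3 -0.1  0.7] 0.234
```

View pics/p2c.png

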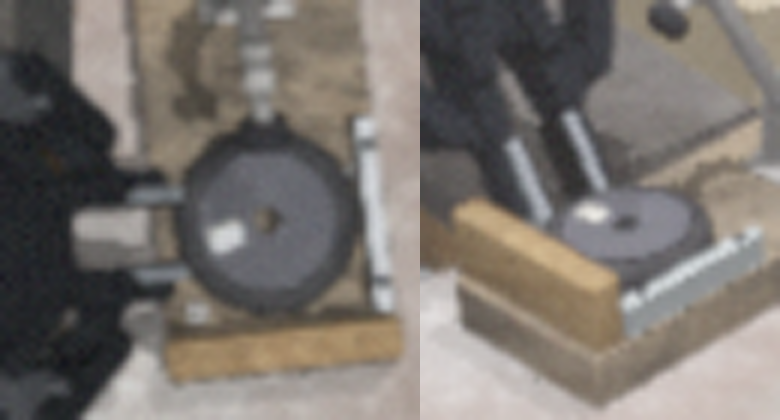

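{"name": "step_arm", "arguments": {
  "rows": [
    [0,-0.4,0,0,0,0,20],
    [0.1,-0.8,0,0,0,0,20],
    [0.1,-1.1,0,0,0,0,20],
    [0.1,-1.4,0,0,0,0,20],
    [0.2,-1.7,0,0,0,0,20],
    [0.2,-2,0,0,0,0,20],
    [0.2,-2,0,0,0,0,20],
    [0.2,-2,0,0,0,0,20]
  ]
}}

```text
clock: 5.5
eef_pos: [435.8, 118.1, 28.2]
tcp_rot: [-1.575, 1.043, -1.474]
contact_force: [-0.4, 0.9, 0.1]
opening: 0.233
```

```bash
python3 look.py p3; python3 - <<'E'
import cv2
a=cv2.imread("pics/p3t.png")[255:315,255:315]
cv2.imwrite("pics/p3e.png",cv2.resize(a,(600,600),interpolation=2))
E
```

```text
[435.8 118.1  28.2] [37.9 85.7 28.2] [-0.4  0.9  0.1] 0.233
```

View pics/p3e.png

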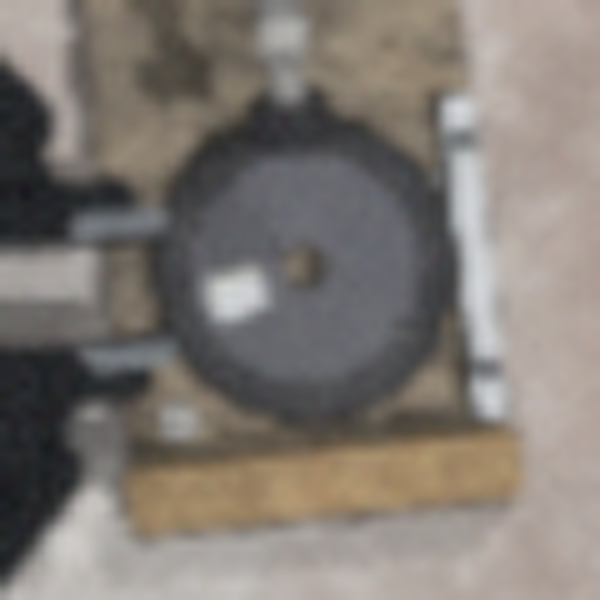

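{"name": "step_arm", "arguments": {
  "rows": [
    [0,-0.2,0,0,0,0,20],
    [0,-0.4,0,0,0,0,20],
    [0.1,-0.6,0,0,0,0,20],
    [0.1,-0.8,0,0,0,0,20],
    [0.1,-1,0,0,0,0,20],
    [0.1,-1.2,0,0,0,0,20],
    [0.1,-1.2,0,0,0,0,20],
    [0.1,-1.2,0,0,0,0,20]
  ]
}}

```text
clock: 6.6
eef_pos: [435.9, 117.0, 28.2]
tcp_rot: [-1.575, 1.043, -1.474]
contact_force: [-1.1, 1.2, 0.9]
opening: 0.235
```

{"name": "step_arm", "arguments": {
  "rows": [
    [0,-0.2,0,0,0,0,20],
    [0,-0.4,0,0,0,0,20],
    [0.1,-0.6,0,0,0,0,20],
    [0.1,-0.8,0,0,0,0,20],
    [0.1,-1,0,0,0,0,20],
    [0.1,-1.2,0,0,0,0,20],
    [0.1,-1.2,0,0,0,0,20],
    [0.1,-1.2,0,0,0,0,20]
  ]
}}

```text
clock: 7.6
eef_pos: [436.3, 116.4, 28.1]
tcp_rot: [-1.573, 1.044, -1.472]
contact_force: [-2.1, 5.4, 1.7]
opening: 0.232
```

```bash
python3 look.py p4; python3 - <<'E'
import cv2,numpy as np
a=cv2.imread("pics/p4t.png")[255:315,255:315];b=cv2.imread("pics/p3t.png")[255:315,255:315]
cv2.imwrite("pics/p4e.png",np.hstack([cv2.resize(x,(400,400),interpolation=2) for x in (b,a)]))
E
```

```text
[436.3 116.4  28.1] [36.2 85.4 28.1] [-2.1  5.4  1.7] 0.232
```

View pics/p4e.png

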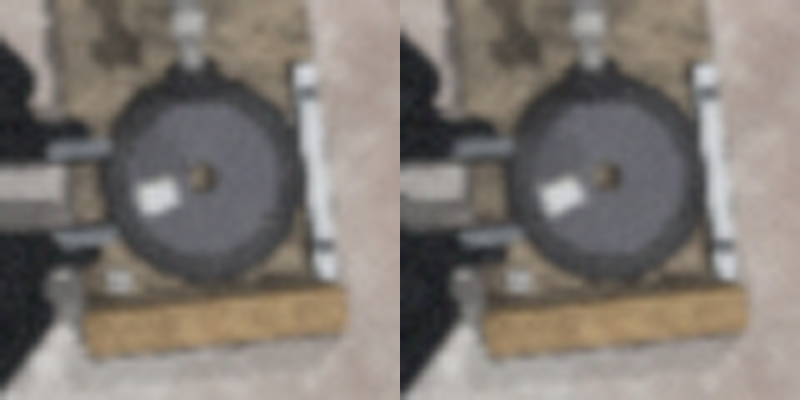

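View pics/p4c.png

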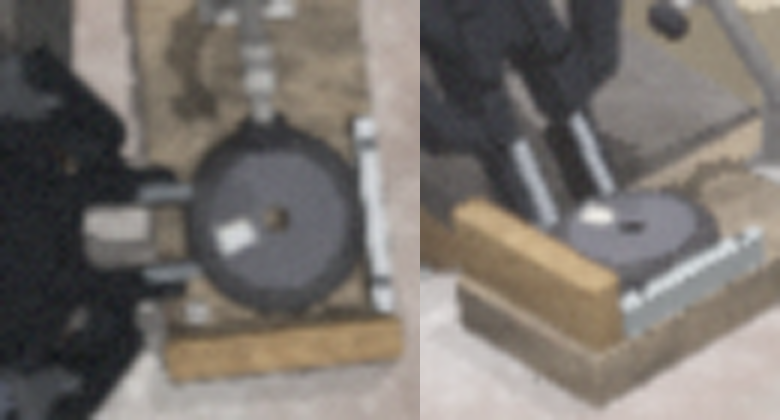

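{"name": "step_arm", "arguments": {
  "rows": [
    [-0.2,2,0,0,0,0,20],
    [-0.5,5,0,0,0,0,20],
    [-1.2,11,0,0,0,0,20],
    [-2,19,0,0,0,0,20],
    [-3.2,30,2,0,0,0,10],
    [-4.8,45,15,0,0,0,0],
    [-6,60,45,0,0,0,0],
    [-6,70,85,0,0,0,0]
  ]
}}

```text
clock: 8.7
eef_pos: [429.6, 187.4, 113.6]
tcp_rot: [-1.576, 1.043, -1.474]
contact_force: [0.4, 0.2, -0.3]
opening: -0.001
```

```bash
python3 look.py p5; python3 - <<'E'
from h import *
a=cv2.imread("pics/p5t.png")[255:315,255:315]
cv2.imwrite("pics/p5e.png",cv2.resize(a,(600,600),interpolation=2))
E
```

```text
[429.6 187.4 113.6] [107.5  84.4 113.6] [ 0.4  0.2 -0.3] -0.001
```

View pics/p5e.png

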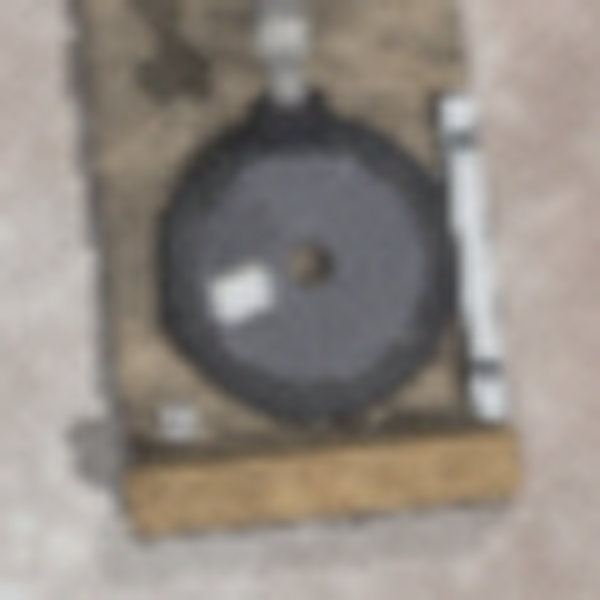

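```bash
python3 - <<'E'
from h import *
print(w2j(pxz("top",285.6,280.9,41)).round(1), "stop inner", w2j(pxz("top",255+31.5-.5,255+44-.5,54)).round(1),"rim B",w2j(pxz("top",255+31.5-.5,255+42.3-.5,39)).round(1),"rim R",w2j(pxz("top",255+45.5-.5,255+26.5-.5,39)).round(1),"fence",w2j(pxz("top",255+45.9-.5,255+26.5-.5,38)).round(1))
s,p,R=st()
T=tgt([0,0,-1],[0,-1,0]); print((T*R.inv()).as_rotvec().round(3))
h=14.5
for th in (1.15,1.0,.8,.6,.4,.2,.1,0,-.03):
    a=th+.18; rho=90; y=-19-rho*np.cos(a)+10*np.sin(a)+h; z=58+rho*np.sin(a)+10*np.cos(a)
    print(th,np.round([y,z],1),j2w([0,y,z]).round(1))
print((j2w([0,-20,200])-p).round(1),s["qpos"].round(2))
# handle in images
p=cv2.imread("pics/p5s.png")[165:285,200:300]
cv2.imwrite("pics/p5h.png",cv2.resize(p,(500,600),interpolation=2))
print(w2px("scene",j2w([0,-48.7,130])),w2px("top",j2w([0,-48.7,130])),w2px("top",j2w([0,-64.7,169])),w2px("scene",j2w([0,-64.7,169])))
E
```

```text
[-2.1 83.9 41. ] stop inner [  0.8 120.8  54. ] rim B [  0.3 117.8  39. ] rim R [-33.5  87.   39. ] fence [-34.5  87.1  38. ]
[0.52  0.058 0.006]
1.15 [-16.3 147.8] [541.2  91.2 147.8]
1.0 [-29.5 145. ] [554.4  92.6 145. ]
0.8 [-46.3 138.3] [571.1  94.4 138.3]
0.6 [-61.4 128.4] [586.1  96.  128.4]
0.4 [-74.3 115.7] [598.9  97.4 115.7]
0.2 [-84.4 100.7] [608.9  98.5 100.7]
0.1 [-88.2  92.5] [612.7  98.9  92.5]
0 [-91.3  84. ] [615.7  99.2  84. ]
-0.03 [-92.   81.3] [616.5  99.3  81.3]
[112.8 -97.7  83.7] [ 0.71  0.44  1.92 -0.47  1.14  0.89]
[263.6584014  194.05199349] [279.01623632 214.37813555] [278.23613428 202.74299713] [267.7187952  177.34793145]
```

View pics/p5h.png

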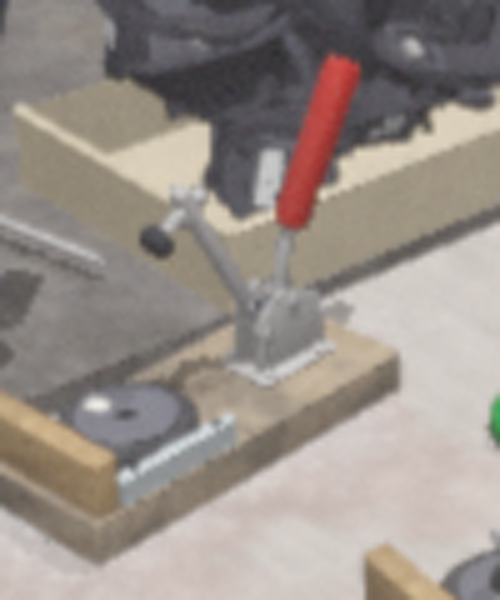

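{"name": "step_arm", "arguments": {
  "rows": [
    [0,0,40,0,0,0,0],
    [5,-5,80,0.05,0.006,0,0],
    [25,-20,100,0.14,0.016,0,0],
    [45,-40,100,0.23,0.026,0,0],
    [65,-60,100,0.32,0.036,0,0],
    [85,-80,95,0.42,0.047,0.005,0],
    [100,-92,90,0.52,0.058,0.006,0],
    [105,-97,90,0.52,0.058,0.006,0]
  ]
}}

```text
clock: 9.8
eef_pos: [537.3, 90.6, 205.7]
tcp_rot: [-3.045, 1.57, -2.942]
contact_force: [-0.5, 0.2, 0.4]
opening: 0.002
```

```bash
cat > look2.py <<'E'
import sys
from h import *
t=sys.argv[1]
s,p,R=st(); print(p.round(1),w2j(p).round(1),s["contact_force"].round(1),s["qpos"].round(2)); print((J.T@R.as_matrix()).round(2))
save("top",t+"t");save("scene",t+"s")
a=cv2.imread(f"pics/{t}t.png")[180:320,220:320];b=cv2.imread(f"pics/{t}s.png")[130:290,190:310]
cv2.imwrite(f"pics/{t}c.png",np.hstack([cv2.resize(a,(375,525),interpolation=2),cv2.resize(b,(400,525),interpolation=2)]))
E
python3 look2.py q1
```

```text
[537.3  90.6 205.7] [ -0.3 -12.4 205.7] [-0.5  0.2  0.4] [ 0.16  0.26  1.83 -0.    1.05  0.06]
[[-0.  1. -0.]
 [ 0. -0. -1.]
 [-1. -0. -0.]]
```

View pics/q1c.png

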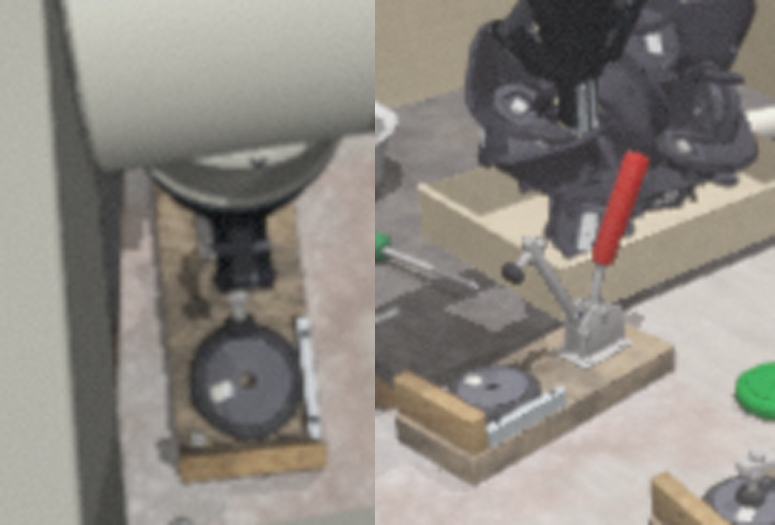

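{"name": "step_arm", "arguments": {
  "rows": [
    [1,0,-15,0,0,0,0],
    [2,0,-30,0,0,0,0],
    [3,0.3,-45,0,0,0,0],
    [4,0.5,-55,0,0,0,0],
    [5,0.6,-58,0,0,0,0],
    [8,1,-59,0,0,0,0],
    [11,1.4,-60,0,0,0,0],
    [14,1.7,-60.5,0,0,0,0]
  ]
}}

```text
clock: 10.9
eef_pos: [551.5, 93.6, 145.7]
tcp_rot: [-1.636, 1.569, -1.531]
contact_force: [-1.5, 0.6, 0.6]
opening: -0.002
```

```bash
python3 look2.py q2
```

```text
[551.5  93.6 145.7] [  1.2 -26.8 145.7] [-1.5  0.6  0.6] [ 0.17  0.35  1.85 -0.    0.94  0.06]
[[-0.  1. -0.]
 [ 0. -0. -1.]
 [-1. -0. -0.]]
```

View pics/q2c.png

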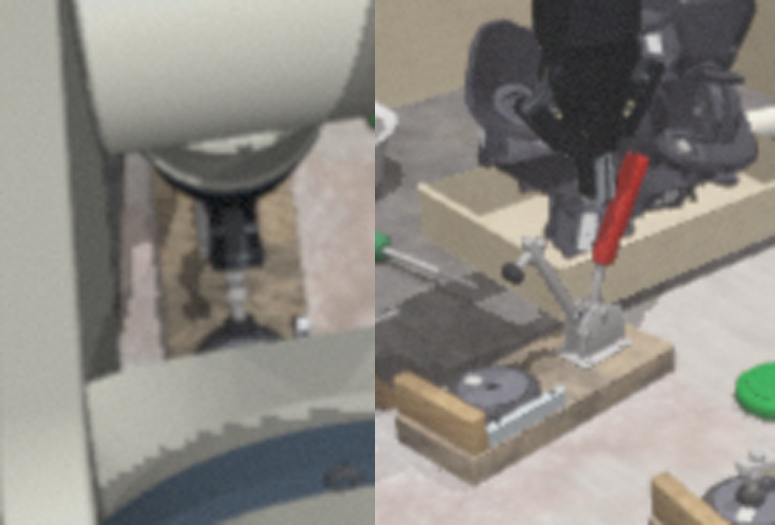

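{"name": "step_arm", "arguments": {
  "rows": [
    [5,-0.3,-1.5,0,0,0,0],
    [10,-0.2,-3.2,0,0,0,0],
    [15,0,-5.2,0,0,0,0],
    [19.6,0.2,-7.4,0,0,0,0],
    [23.5,0.5,-9.6,0,0,0,0],
    [27.3,0.8,-12,0,0,0,0],
    [31,1.1,-14.6,0,0,0,0],
    [34.6,1.4,-17.3,0,0,0,0]
  ]
}}

```text
clock: 12.0
eef_pos: [586.6, 95.1, 128.3]
tcp_rot: [-1.353, 1.569, -1.248]
contact_force: [-1.0, 0.6, 5.8]
opening: -0.002
```

```bash
python3 look2.py q3
```

```text
[586.6  95.1 128.3] [ -1.  -61.8 128.3] [-1.   0.6  5.8] [ 0.16  0.42  1.79 -0.    0.93  0.06]
[[-0.  1. -0.]
 [-0. -0. -1.]
 [-1. -0.  0.]]
```

View pics/q3c.png

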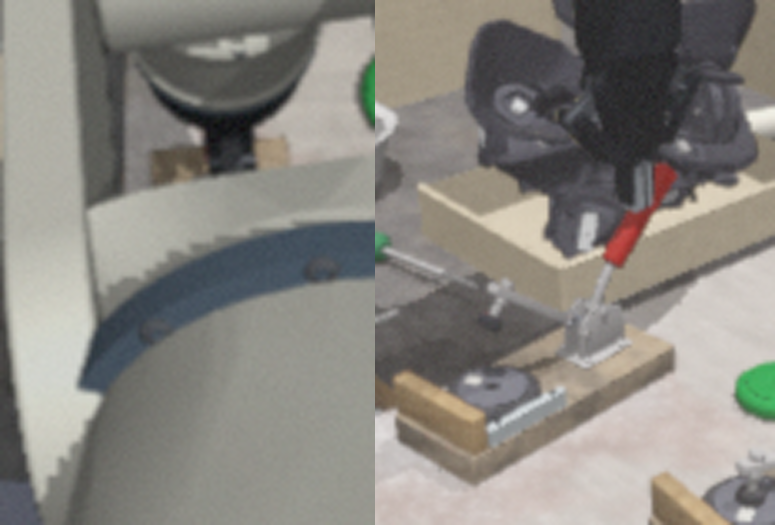

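{"name": "step_arm", "arguments": {
  "rows": [
    [3.4,0.6,-2.9,0,0,0,0],
    [6.6,1.2,-6,0,0,0,0],
    [9.6,1.7,-9.2,0,0,0,0],
    [12.3,2.2,-12.6,0,0,0,0],
    [15.1,2.6,-16.2,0,0,0,0],
    [17.7,2.9,-19.9,0,0,0,0],
    [20.1,3.2,-23.7,0,0,0,0],
    [22.3,3.4,-27.6,0,0,0,0]
  ]
}}

```text
clock: 13.1
eef_pos: [609.2, 98.4, 100.2]
tcp_rot: [-1.335, 1.569, -1.229]
contact_force: [1.7, -0.1, 2.9]
opening: 0.002
```

```bash
python3 look2.py q4
```

```text
[609.2  98.4 100.2] [-1.000e-01 -8.470e+01  1.002e+02] [ 1.7 -0.1  2.9] [ 0.16  0.49  1.75 -0.    0.9   0.06]
[[-0.  1. -0.]
 [-0. -0. -1.]
 [-1. -0.  0.]]
```

View pics/q4c.png

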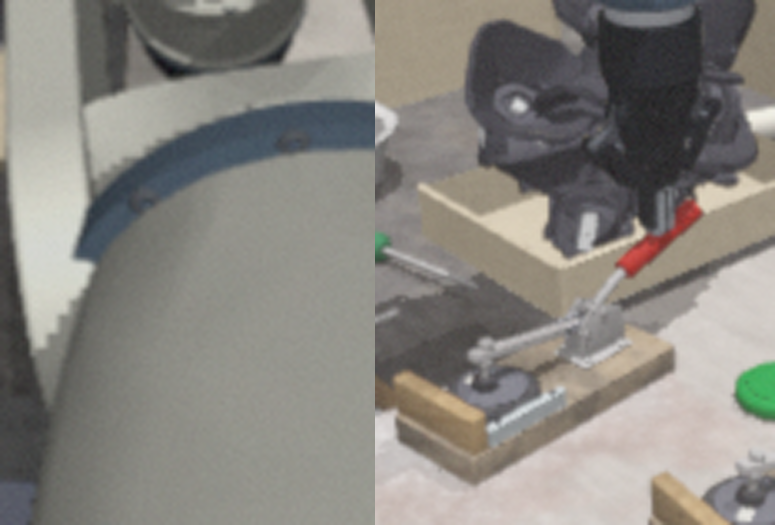

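{"name": "step_arm", "arguments": {
  "rows": [
    [1,0.1,-2,0,0,0,0],
    [1.9,0.2,-4,0,0,0,0],
    [2.8,0.4,-6,0,0,0,0],
    [3.6,0.5,-8,0,0,0,0],
    [4.3,0.6,-10,0,0,0,0],
    [5,0.7,-12,0,0,0,0],
    [5.6,0.7,-13.5,0,0,0,0],
    [6,0.8,-14.5,0,0,0,0]
  ]
}}

```text
clock: 14.2
eef_pos: [614.5, 99.1, 85.0]
tcp_rot: [-2.157, 1.568, -2.051]
contact_force: [0.6, -0.1, 1.2]
opening: -0.003
```

```bash
python3 look2.py q5
```

```text
[614.5  99.1  85. ] [  0.1 -90.   85. ] [ 0.6 -0.1  1.2] [ 0.16  0.52  1.75 -0.    0.88  0.05]
[[-0.  1. -0.]
 [ 0. -0. -1.]
 [-1. -0. -0.]]
```

View pics/q5c.png

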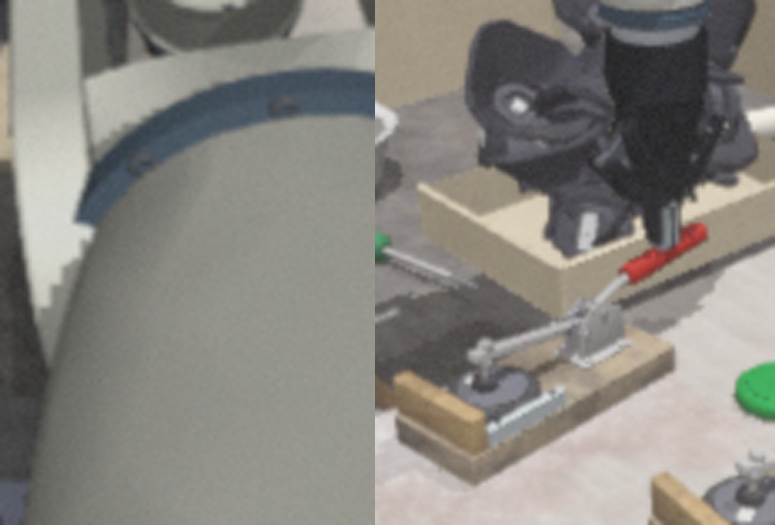

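{"name": "step_arm", "arguments": {
  "rows": [
    [0,0,-0.3,0,0,0,0],
    [0,0,-0.6,0,0,0,0],
    [0,0,-0.9,0,0,0,0],
    [0,0,-1.2,0,0,0,0],
    [0,0,-1.4,0,0,0,0],
    [0,0,-1.6,0,0,0,0],
    [0,0,-1.6,0,0,0,0],
    [0,0,-1.6,0,0,0,0]
  ]
}}

```text
clock: 15.3
eef_pos: [614.2, 99.1, 83.2]
tcp_rot: [-2.311, 1.568, -2.206]
contact_force: [-0.3, 0.2, 1.1]
opening: 0.003
```

{"name": "step_arm", "arguments": {
  "rows": [
    [0,0,-0.3,0,0,0,0],
    [0,0,-0.6,0,0,0,0],
    [0,0,-0.9,0,0,0,0],
    [0,0,-1.2,0,0,0,0],
    [0,0,-1.4,0,0,0,0],
    [0,0,-1.6,0,0,0,0],
    [0,0,-1.6,0,0,0,0],
    [0,0,-1.6,0,0,0,0]
  ]
}}

```text
clock: 16.3
eef_pos: [614.2, 99.0, 81.6]
tcp_rot: [-2.362, 1.568, -2.257]
contact_force: [0.1, -1.0, 0.5]
opening: 0.005
```

```bash
python3 look2.py q6; python3 - <<'E'
from h import *
b=cv2.imread("pics/q6s.png")[170:310,220:400]
cv2.imwrite("pics/q6e.png",cv2.resize(b,(771,600),interpolation=2))
for th in (0,.05,.1):
  a=th+.18
  print(th,[w2px("scene",j2w([0,-19-q*np.cos(a),58+q*np.sin(a)])).round(1) for q in (34,120)])
E
```

```text
[614.2  99.   81.6] [  0.  -89.7  81.6] [ 0.1 -1.   0.5] [ 0.16  0.52  1.75 -0.    0.87  0.05]
[[-0.  1. -0.]
 [ 0. -0. -1.]
 [-1. -0. -0.]]
0 [array([265.8, 217.2]), array([288.7, 200.2])]
0.05 [array([265.7, 216.7]), array([288.4, 198.4])]
0.1 [array([265.6, 216.2]), array([287.9, 196.6])]
```

View pics/q6e.png

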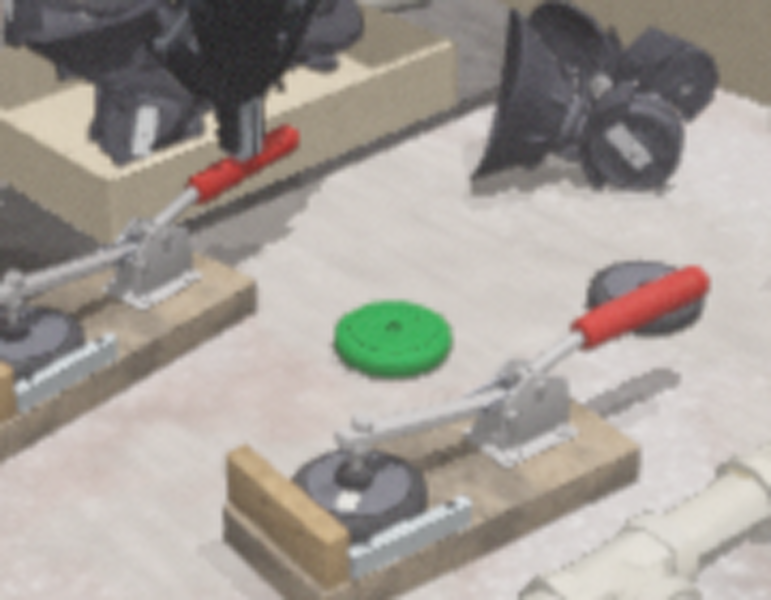

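{"name": "step_arm", "arguments": {
  "rows": [
    [0,0,-0.3,0,0,0,0],
    [0,0,-0.6,0,0,0,0],
    [0,0,-0.9,0,0,0,0],
    [0,0,-1.2,0,0,0,0],
    [0,0,-1.4,0,0,0,0],
    [0,0,-1.6,0,0,0,0],
    [0,0,-1.6,0,0,0,0],
    [0,0,-1.6,0,0,0,0]
  ]
}}

```text
clock: 17.4
eef_pos: [614.4, 99.1, 81.0]
tcp_rot: [-2.176, 1.568, -2.07]
contact_force: [-2.5, -1.0, 10.5]
opening: -0.006
```

{"name": "step_arm", "arguments": {
  "rows": [
    [0,0,-0.3,0,0,0,0],
    [0,0,-0.6,0,0,0,0],
    [0,0,-0.9,0,0,0,0],
    [0,0,-1.1,0,0,0,0],
    [0,0,-1.3,0,0,0,0],
    [0,0,-1.5,0,0,0,0],
    [0,0,-1.5,0,0,0,0],
    [0,0,-1.5,0,0,0,0]
  ]
}}

```text
clock: 18.4
eef_pos: [614.5, 99.1, 80.9]
tcp_rot: [-2.058, 1.569, -1.953]
contact_force: [-5.2, -0.2, 16.2]
opening: -0.003
```

{"name": "step_arm", "arguments": {
  "rows": [
    [0,0,4,0,0,0,0],
    [0,0,15,0,0,0,0],
    [0,0,40,0,0,0,0],
    [0,0,75,0,0,0,0],
    [0,0,110,0,0,0,0],
    [-15,20,140,0,0,0,0],
    [-50,65,150,0,0,0,0],
    [-90,105,150,0,0,0,0]
  ]
}}

```text
clock: 19.4
eef_pos: [524.4, 205.3, 232.4]
tcp_rot: [-0.563, 1.569, -0.458]
contact_force: [1.3, -0.1, -0.2]
opening: -0.003
```

{"name": "step_arm", "arguments": {
  "rows": [
    [-25,50,0,0,0,0,0],
    [-50,100,0,0,0,0,0],
    [-75,150,0,0,0,0,0],
    [-100,200,0,0,0,0,0],
    [-120,245,0,0,0,0,0],
    [-140,280,0,0,0,0,0],
    [-150,300,0,0,0,0,0],
    [-150,300,0,0,0,0,0]
  ]
}}

```text
clock: 20.4
eef_pos: [374.0, 506.0, 232.3]
tcp_rot: [-0.658, 1.569, -0.552]
contact_force: [-0.3, -0.6, -0.1]
opening: 0.002
```

```bash
python3 look2.py z1; python3 - <<'E'
from h import *
b=cv2.imread("pics/z1s.png")[170:310,190:390]
cv2.imwrite("pics/z1e.png",cv2.resize(b,(800,560),interpolation=2))
a=cv2.imread("pics/z1t.png")[190:320,250:310]
cv2.imwrite("pics/z1f.png",cv2.resize(a,(277,600),interpolation=2))
E
```

```text
[374.  506.  232.3] [430.2 105.9 232.3] [-0.3 -0.6 -0.1] [ 0.93  0.36  1.62 -0.    1.16  0.83]
[[-0.  1. -0.]
 [-0. -0. -1.]
 [-1. -0.  0.]]
```

View pics/z1e.png

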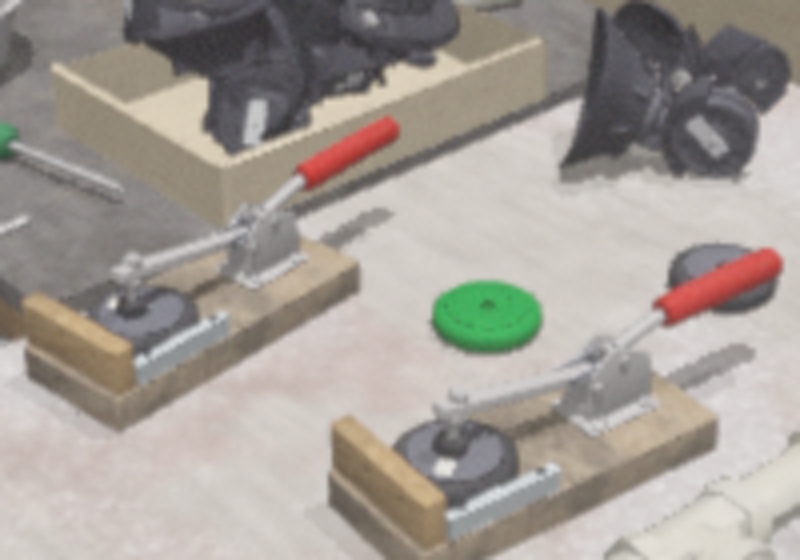

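View pics/z1t.png

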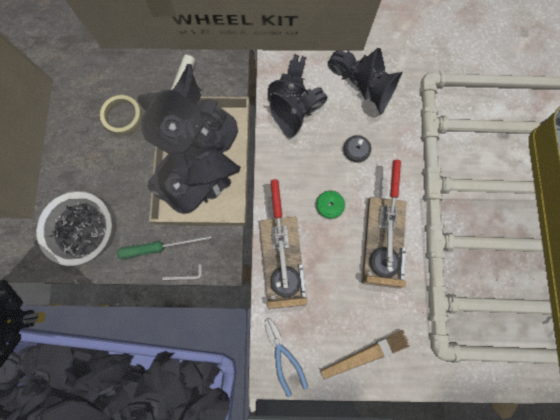

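View pics/z1f.png

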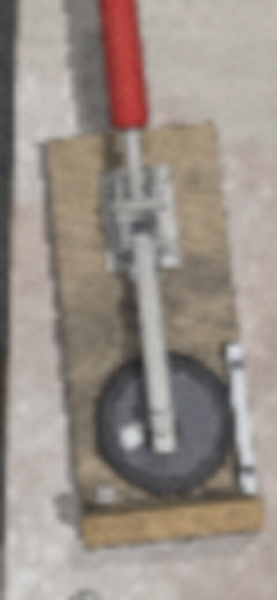

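```bash
python3 -c "
from h import *
print(r.sense()['clock'], order.sign_off())"
```

```text
the job is handed in; nothing more can be done
20.5 None
```

The wheel in the open jig now rests against the fence, and its clamp is closed on it. I handed the job in at 20.5 s.

- **Push:** I pushed the wheel about 20 mm sideways with the tilted fingertips until the contact force rose to about 5 N at the fence. The picture then put its centre at jig x about -2 mm and y about 84 to 86 mm, so it sits about 2 to 4 mm off the end stop.
- **Clamp:** Only after backing the fingers away did I press the red handle down along its arc with closed fingers, ending at a firm stop with about 16 N. I then lifted clear and withdrew.
- **Last checks:** In the last pictures the handle is down and the foot is on the wheel. The wheel is still at the fence as far as the image resolves. The other jig, the spare and green wheels, the screwdriver and the hex key look unmoved.
- **Disagreement:** The fingertip stopped about 3 mm lower (z 81 mm) than I calculated for a fully closed handle (z 84 mm). That fits my 2 to 3 mm jig-pose error and a fully closed handle. I did not measure the handle angle any other way than by picture and by feeling the stop.

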